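Load the nut mill and hold its key switch on

TASK

Pick up the steel pouring cup by its handle, tip all six chocolate nuts from it into the open hopper of the nut mill, and stand the empty cup upright on the counter again and let go of it. Then take the red key out of its stand, push it fully home into the mill's lock, working it past the sticky pins, turn it a quarter turn clockwise (seen from above) as far as the stop, and finish while still gripping the key and holding it turned against its spring. Leave the jam jars and the turquoise ice-cream cup where they are.

Things in the scene. Friction and masses are not known exactly. Their poses are not given: they have to be found in the camera images.
- cup_handle (a point): Grip point of the loose pouring cup (open steel cup, flat white handle, 160 g, six nuts in it). Level handle bar along this point's x: 100 mm long, 14 wide (y), 18 tall (z, up). This point is on the bar's centre line, 33 mm above the counter the cup stands on, 9 mm below the rim; the cup's axis is 95 mm away along +x, the bar's free end 48 mm along -x.
- cup_mouth (a point): Centre of the cup's mouth, in the plane of the rim; axes as cup_handle. Outer radius 52 mm at the rim, 27 mm at the foot 42 mm below it, wall 3 mm. The walls flare 31 degrees from the cup's axis: the nuts roll out over any side of the rim once the cup is tipped by about 75 degrees or more.
- hopper (a point): Centre of the floor of the nut mill's square open steel hopper: outside 130 x 130 mm, walls 4 mm thick, 60 mm high, on top of the mill. Floor 70 mm above the counter, rim 130 mm. Axes: the mill's, z up; the key lock is 160 mm from here along -y.
- mill: The nut mill, fixed to the counter: taupe housing 160 mm (x) by 290 mm (y), 70 mm high; origin at the centre of its underside, z up. The hopper stands on top at y = +70 mm, the key lock at y = -90 mm.
- keyway (a point): Centre of the keyway's mouth in the flat top (98 mm above the counter) of the brass lock plug, in a steel collar of radius 24 mm. Slot 13.4 mm (this point's x) by 6.4 mm (y), 28 mm deep along -z, edge chamfered 1.5 mm; turns with the plug. Two sticky spring pins stand into it 9 and 16 mm down: pressing past them takes about 8 to 14 N; rocking the key a few degrees about z helps.
- lock (a joint): Turn of the lock plug in rad: 0 at rest, grows as it turns clockwise seen from above, stop at 1.57 (a quarter turn = mill runs). A spring (about 0.03 Nm at 0, 0.16 Nm at the stop) drives it back to 0 when the key is not held.
- key_grip (a point): Centre of the key's red bow: 32 mm wide (x), 12 mm thick (y), 30 mm tall (z, up). Below it a steel neck 22 x 12 mm, 12 mm long, its underside (the shoulder) 27 mm below this point, then the blade. Stands upright at the start, blade loosely in a wooden stand, and pulls straight up. Fits the lock either way round; fully home the shoulder sits on the plug's top. 40 g.
- key_tip (a point): Tip of the key's flat steel blade (12 mm along x, 5 mm along y, 24 mm long, rounded nose), 51 mm below the centre of the bow; axes as key_grip.
- stand_top (a point): Centre of the top of the key's wooden stand, 70 x 70 mm, 30 mm high, fixed to the counter; the key's shoulder rests on it.
- jar_a_mid (a point): Middle of a closed jam jar, dark red, 58 mm diameter, 75 mm tall, on the counter beyond the mill. Bystander.
- jar_b_mid (a point): Middle of a closed jam jar, amber, 58 mm diameter, 75 mm tall, on the counter to one side, beyond the cup or the key stand. Bystander.
- tub_mid (a point): Middle of an empty turquoise ice-cream cup, 80 mm diameter, 65 mm tall, on the counter to one side, beyond the cup or the key stand. Bystander.
- nut0_center (a point): Centre of a chocolate-coated nut, a brown ball of 17 mm diameter, 10 g; at the start in the pouring cup.
- nut1_center (a point): Centre of a chocolate-coated nut, a brown ball of 17 mm diameter, 10 g; at the start in the pouring cup.
- nut2_center (a point): Centre of a chocolate-coated nut, a brown ball of 17 mm diameter, 10 g; at the start in the pouring cup.
- nut3_center (a point): Centre of a chocolate-coated nut, a brown ball of 17 mm diameter, 10 g; at the start in the pouring cup.
- nut4_center (a point): Centre of a chocolate-coated nut, a brown ball of 17 mm diameter, 10 g; at the start in the pouring cup.
- nut5_center (a point): Centre of a chocolate-coated nut, a brown ball of 17 mm diameter, 10 g; at the start in the pouring cup.
Mind the look-alikes: they are no part of the job. Several things look just like the part that bears cup_handle: the one meant starts nearest to the robot's base.

How it is judged (in metres and radians):
On the way, in this order (a step that is already met when the one before it is completed fails the run):
1. all six nuts are in the hopper, the cup still held above the counter (x of nut0_center in the frame of hopper between -0.062 and 0.062 m and y of nut0_center in the frame of hopper between -0.062 and 0.062 m and z of nut0_center in the frame of hopper between 0 and 0.055 m and x of nut1_center in the frame of hopper between -0.062 and 0.062 m and y of nut1_center in the frame of hopper between -0.062 and 0.062 m and z of nut1_center in the frame of hopper between 0 and 0.055 m and x of nut2_center in the frame of hopper between -0.062 and 0.062 m and y of nut2_center in the frame of hopper between -0.062 and 0.062 m and z of nut2_center in the frame of hopper between 0 and 0.055 m and x of nut3_center in the frame of hopper between -0.062 and 0.062 m and y of nut3_center in the frame of hopper between -0.062 and 0.062 m and z of nut3_center in the frame of hopper between 0 and 0.055 m and x of nut4_center in the frame of hopper between -0.062 and 0.062 m and y of nut4_center in the frame of hopper between -0.062 and 0.062 m and z of nut4_center in the frame of hopper between 0 and 0.055 m and x of nut5_center in the frame of hopper between -0.062 and 0.062 m and y of nut5_center in the frame of hopper between -0.062 and 0.062 m and z of nut5_center in the frame of hopper between 0 and 0.055 m and height (world z) of cup_mouth above 0.08 m and contact force between the fingers and cup above 0.5 N), for 0.2 s.
2. the empty cup stands upright on the counter, let go (angle between cup_handle's own z axis and vertical below 0.15 rad and height (world z) of cup_handle between 0.025 and 0.041 m and contact force between the fingers and cup below 0.1 N and linear speed of cup below 0.03 m/s), for 0.2 s.
3. the held key is fully home in the lock, not yet turned (z of key_tip in the frame of keyway below -0.0205 m and horizontal distance between key_tip and keyway below 0.006 m and angle between the z axis of key_tip and the z axis of keyway, either way round below 0.2 rad and contact force between the fingers and key above 2 N and value of joint lock below 0.35 rad), for 0.1 s.
At the end, for the whole second after the job is handed in: Six nuts inside the hopper; cup upright (within 0.15 rad) and still on the counter, not touched by the fingers; key home (blade at least 20.5 of 24 mm deep), gripped with over 2 N, lock held turned by over 1.3 of 1.57 rad; bystanders within 30 mm of their places (all of step 2 and x of nut0_center in the frame of hopper between -0.062 and 0.062 m and y of nut0_center in the frame of hopper between -0.062 and 0.062 m and z of nut0_center in the frame of hopper between 0 and 0.055 m and x of nut1_center in the frame of hopper between -0.062 and 0.062 m and y of nut1_center in the frame of hopper between -0.062 and 0.062 m and z of nut1_center in the frame of hopper between 0 and 0.055 m and x of nut2_center in the frame of hopper between -0.062 and 0.062 m and y of nut2_center in the frame of hopper between -0.062 and 0.062 m and z of nut2_center in the frame of hopper between 0 and 0.055 m and x of nut3_center in the frame of hopper between -0.062 and 0.062 m and y of nut3_center in the frame of hopper between -0.062 and 0.062 m and z of nut3_center in the frame of hopper between 0 and 0.055 m and x of nut4_center in the frame of hopper between -0.062 and 0.062 m and y of nut4_center in the frame of hopper between -0.062 and 0.062 m and z of nut4_center in the frame of hopper between 0 and 0.055 m and x of nut5_center in the frame of hopper between -0.062 and 0.062 m and y of nut5_center in the frame of hopper between -0.062 and 0.062 m and z of nut5_center in the frame of hopper between 0 and 0.055 m and z of key_tip in the frame of keyway below -0.0205 m and horizontal distance between key_tip and keyway below 0.006 m and angle between the z axis of key_tip and the z axis of keyway, either way round below 0.2 rad and contact force between the fingers and key above 2 N and value of joint lock above 1.3 rad); the arm keeps its last pose, push and grip.
It fails at once if the dark red jar is shifted more than 30 mm or tipped over (distance of jar_a_mid from where it was at the start of the episode above 0.03 m or angle between jar_a_mid's own z axis and vertical above 0.4 rad).
It fails at once if the amber jar is shifted more than 30 mm or tipped over (distance of jar_b_mid from where it was at the start of the episode above 0.03 m or angle between jar_b_mid's own z axis and vertical above 0.4 rad).
It fails at once if the turquoise cup is shifted more than 30 mm or tipped over (distance of tub_mid from where it was at the start of the episode above 0.03 m or angle between tub_mid's own z axis and vertical above 0.4 rad).
It also fails if it takes over 72 s, if anything falls off the work surface, if the arm or the gripper's body presses on something with over 40 N, if the wrist force passes 120 N, or if a joint passes its speed limit or range.

ROBOT

A 6-joint arm with a two-finger parallel gripper is mounted at the origin on the work surface. World frame = base frame: x ahead of the robot, y to its left, z up, the work surface at z = 0. Lengths are in m, angles in degrees, forces in N, time in s.
With the tool pointing down it reaches from about 0.375 to 0.75 m from the base axis. Payload 9 kg.
Tool frame: the origin (TCP) lies midway between the tips of the shut fingers; the grasp point (between the pads) lies 19 mm behind it; z points along the fingers, y is the line along which they close (so a half turn about z gives the same grasp; the last joint's range is limited). The gripper opens to 85 mm and grips with 20 to 120 N. Pads are 22 mm wide; open, the fingers measure 114 mm over their backs; the gripper's body (76 mm by 85 mm) begins 54 mm behind the grasp point. The pads swing forward as they close: fully open they stand 13 mm farther back than shut.
Start: joints at [61.438, 5.964, 5.575, 89.605, 0, 77.527], TCP at [0.166, 0.577, 0.231] pointing down, gripper open.
Joint ranges: [-171.21, 171.21], [-48.23, 106.86], [-62.78, 66.21], [-105.2, 120.99], [-86.42, 89.51], [-180, 180]. Speed limits (degrees/s): [127.2, 127.2, 147.25, 180, 180, 180].

INTERFACE

Orientations are given as a 3x3 rotation matrix whose columns are the frame's x, y, z axes.
In Python, from plant import sense, vision, job gives the robot as it stands.
- The arm moves only by the shell command python3 -m handwheel 'ROWS'. ROWS is JSON, a list of rows, each a list of 7 numbers: the shift along the world's x, y, z normalised to -1 to 1, where 1 is 0.15 m, then the turn, a rotation vector about the world's x, y, z normalised to -1 to 1, where 1 is pi/2 rad, then the gripper's target within -1 to 1 (fully open at 1, half-way at 0, shut at -1). In form: [[tx, ty, tz, ax, ay, az, grip], ...]. A call has exactly 5 rows; each row is the pose to reach, as a shift and turn from the pose commanded when the call began; what a row does not reach only later rows make up. A row lasts 1/8 s, in which the tool goes at most 62.5 mm and 10.7 degrees, less where a joint would pass 70% of its speed; a pose out of reach is approached as far as the arm can. A call with a number of a shift or a turn outside -1 to 1 is refused whole. A call with a gripper value outside its range is refused whole. The fingers move at their own pace and stop on an object; the grip force is fixed at half the most. Time passes only in rows, so rows that repeat a pose let the fingers close, or fill a call up. It gives the time, the measured TCP pose, the force, the opening and the grip force at its end, in the units of the state.
- sense(): the state, without advancing time (a new reading comes with each control period).
- vision.capture(name): name is "scene" or "top" or "wrist"; returns a dict with "img" (400x640x3 uint8, red, green, blue), "fx", "fy", "cx", "cy" (pixels), "extrinsics" (4x4, takes a point from camera to world coordinates); the wrist camera has in their place "T_tool_cam" (4x4, takes a point from camera to tool coordinates, whose origin is the TCP and whose axes are the flange's). Camera axes: x right, y down, z forward; pixel columns grow to the right and rows downward; lengths in m; the calibration is good to about 2 mm. A picture is of the moment at which its call begins: read the wrist's pose just before it. There is no depth.
- job.job_done(): hands the job in; it is judged then, once.
The state is a dict: "clock": time; "q": joint angles; "joint_velocities": joint speeds; "joint_torque": joint torques, N m; "tcp_pos": TCP position; "tcp_rot": TCP orientation; "wrist_force": force on the tool from outside, world axes, zero at the start; "torque": the same for the moment, N m; "gripper_width": opening from 0.0 (shut) to 1.0 (fully open); "grip_force": force on a finger pad.
Only numpy, scipy, OpenCV 4.12 (cv2) and the standard library are available. Lean on these libraries where they do the work, as an engineer would, in place of code of your own. Each camera call takes 0.05 s, during which the arm holds its last target. There are 200 camera calls.

## Working session

There is one attempt and no reset: what is moved stays moved. The work goes in short steps, Python scripts to look and compute and a shell command to move; the robot and the scene stay as the last step left them, time stands still between calls to the robot, and variables do not carry over. Pictures are saved under pics/ and viewed, at most 10 in all, crops included, and the job is handed in when it is done.

```bash
ls; mkdir -p pics
cat > h.py <<'E'
import numpy as np, cv2
from plant import sense, vision, job
def cap(n):
    s=sense(); c=vision.capture(n); c['img']=np.array(c['img'])
    if n=='wrist':
        T=np.eye(4);T[:3,:3]=s['tcp_rot'];T[:3,3]=s['tcp_pos'];c['E']=T@np.array(c['T_tool_cam'])
    else: c['E']=np.array(c['extrinsics'])
    return c
def save(c,f,box=None,scale=1):
    im=c['img'][:,:,::-1]
    if box: im=im[box[1]:box[3],box[0]:box[2]]
    cv2.imwrite('pics/'+f,cv2.resize(im,None,fx=scale,fy=scale,interpolation=cv2.INTER_CUBIC))
def ray(c,u,v,z):
    E=c['E'];d=E[:3,:3]@np.array([(u-c['cx'])/c['fx'],(v-c['cy'])/c['fy'],1]);o=E[:3,3]
    return o+d*(z-o[2])/d[2]
def proj(c,p):
    E=c['E'];q=E[:3,:3].T@(np.array(p)-E[:3,3]);return np.array([c['fx']*q[0]/q[2]+c['cx'],c['fy']*q[1]/q[2]+c['cy']])
E
python3 - <<'E'
from h import *
for n in('top','scene'):
    c=cap(n);save(c,n+'1.png');print(n,c['fx'],c['cx'],c['cy'],c['E'].round(3).tolist())
E
```

```text
pics
top 411.08244188048246 321.2499429954937 206.8010015108431 [[0.015, -0.996, 0.088, 0.534], [-1.0, -0.014, 0.01, -0.114], [-0.009, -0.088, -0.996, 1.283], [0.0, 0.0, 0.0, 1.0]]
scene 380.6693393402846 319.84886132243156 194.3064014703613 [[-0.586, 0.576, -0.571, 1.215], [0.811, 0.418, -0.41, 0.304], [0.002, -0.703, -0.711, 0.817], [0.0, 0.0, 0.0, 1.0]]
```

View pics/top1.png

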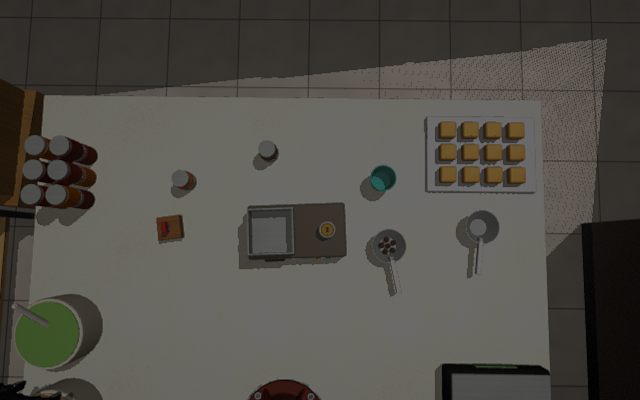

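View pics/scene1.png

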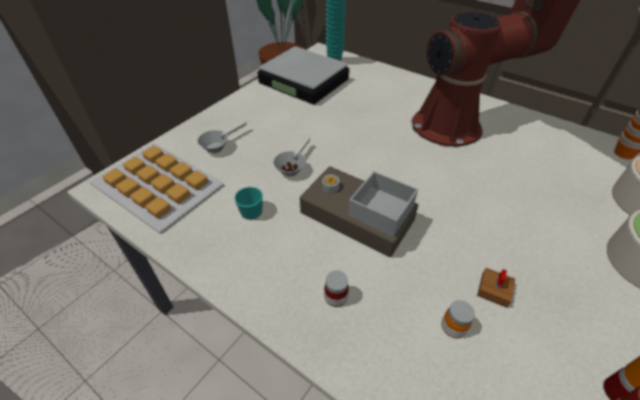

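The top view shows two cup-with-handle candidates. One is at (388,246) with six nuts and its handle out to (398,292). The other is at (482,227) with a lighter inside and its handle to (477,272). The first one holds the nuts and is nearer the base, so I choose it. The mill is at (297,232) with its lock at (327,230), the key stand at (170,228), the jars at (268,151) and (183,180), and the tub at (383,178).

Run:
```python
from h import *
c=cap('top');a=c['img'][190:310,230:430];b=c['img'][200:260,140:200]
A=cv2.resize(a,None,fx=4,fy=4,interpolation=cv2.INTER_CUBIC)
cv2.imwrite('pics/c1.png',A[:,:,::-1])
for n,u,v,z in [('cupc',388.5,246,.042),('hend',398.5,292,.033),('cup2',482,227,.042),('hop',271,232,.13),('lock',327,230,.098),('stand',170,228,.03),('key',165,228,.06),('jarA',268,148,.075),('jarB',182,178,.075),('tub',383,175,.065)]:print(n,ray(c,u,v,z).round(4))
```

```text
cupc [ 0.5278 -0.3057  0.042 ]
hend [ 0.3911 -0.337   0.033 ]
cup2 [ 0.5888 -0.5864  0.042 ]
hop [0.5624 0.0368 0.13  ]
lock [ 0.5713 -0.1202  0.098 ]
stand [0.5726 0.3592 0.03  ]
key [0.5715 0.3628 0.06  ]
jarA [0.8144 0.0594 0.075 ]
jarB [0.7204 0.3133 0.075 ]
tub [ 0.7391 -0.2856  0.065 ]
```

View pics/c1.png

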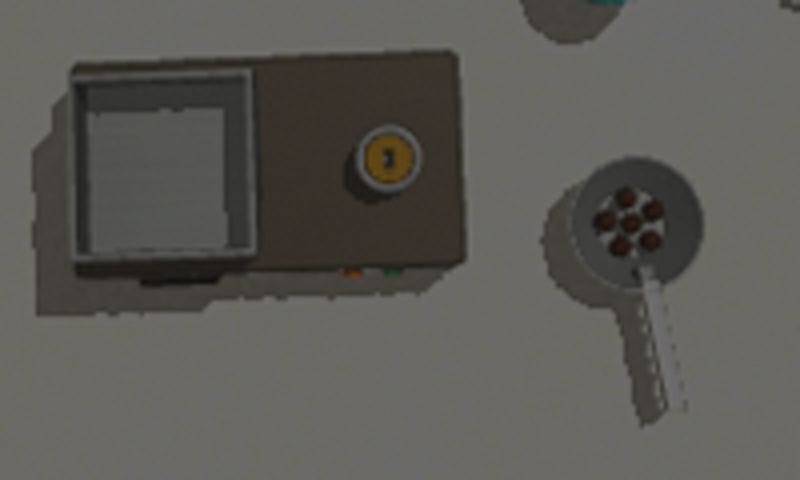

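The close crop confirms it: six nuts, rim centre at px (389.2,246), handle end at (399.2,292.5). That gives a handle length of about 0.14 m from the cup's axis to the bar's end against 0.143 expected. The hopper-to-lock distance is 0.157 m against 0.160.

```bash
python3 - <<'E'
from h import *
s=sense();print(s['tcp_rot'],s['tcp_pos'],s['clock'],s['wrist_force'],s['gripper_width'],s['q'])
c=cap('top')
cup=ray(c,389.2,246,.042);e=ray(c,399.2,292.5,.033);d=(cup-e)[:2];n=np.linalg.norm(d);d/=n
print(cup,e,n,np.degrees(np.arctan2(d[1],d[0])),cup[:2]-.095*d)
h=ray(c,271.2,230.8,.13);l=ray(c,327.2,229.8,.098);print(h,l,np.linalg.norm((h-l)[:2]),np.degrees(np.arctan2(*(l-h)[:2])))
E
cat > /dev/null; python3 -m handwheel '[[0.3,-0.4,0,0,0,0,1],[0.6,-0.8,0,0,0,0,1],[0.6,-1,0,0,0,0,1],[0.6,-1,0,0,0,0,1],[0.6,-1,0,0,0,0,1]]'
```

```text
[[-9.60826267e-01  2.77150939e-01 -4.91582658e-04]
 [ 2.77151279e-01  9.60825900e-01 -8.71228433e-04]
 [ 2.30863571e-04 -9.73341925e-04 -9.99999500e-01]] [0.16615057 0.57629054 0.2307049 ] 0.15 [-0.14572669  0.8733036  -0.10084296] 0.9976158883014211 [6.14375350e+01 5.99265191e+00 5.53971876e+00 8.96043759e+01
 8.71268879e-04 7.75277860e+01]
[ 0.5277986  -0.30776851  0.042     ] [ 0.38964277 -0.3390886   0.033     ] 0.1416615000284241 12.773122280269133 [ 0.43514955 -0.32877216]
[0.56579519 0.03635992 0.13      ] [ 0.57188524 -0.12077752  0.098     ] 0.15725541067126933 177.7805419686013
clock: 0.82
tcp_pos: [0.2564, 0.4268, 0.2315]
tcp_rot: [[-0.961, 0.278, 0.0], [0.278, 0.961, 0.001], [-0.0, 0.001, -1.0]]
wrist_force: [-0.8, 0.5, 0.2]
gripper_width: 0.998
grip_force: 0.0
```

```bash
python3 -m handwheel '[[0.2,-0.3,0,0,0,0.1,1],[0.5,-0.6,0,0,0,0.2,1],[0.7,-0.9,0,0,0,0.32,1],[0.8,-1,0,0,0,0.32,1],[0.8,-1,0,0,0,0.32,1]]' >/dev/null && python3 -m handwheel '[[0.2,-0.4,0,0,0,0,1],[0.4,-0.8,0,0,0,0,1],[0.5,-1,0,0,0,0,1],[0.5,-1,0,0,0,0,1],[0.5,-1,0,0,0,0,1]]' >/dev/null && python3 -m handwheel '[[0,-0.4,0,0,0,0,1],[0,-0.8,0,0,0,0,1],[0,-1,0,0,0,0,1],[0,-1,0,0,0,0,1],[0,-1,0,0,0,0,1]]'>/dev/null && python3 -m handwheel '[[0,-0.4,0,0,0,0,1],[0,-0.8,0,0,0,0,1],[0,-1,0,0,0,0,1],[0,-1,0,0,0,0,1],[0,-1,0,0,0,0,1]]'
python3 -m handwheel '[[-0.05,-0.4,0,0,0,0,1],[-0.1,-0.8,0,0,0,0,1],[-0.1,-1,0,0,0,0,1],[-0.1,-1,0,0,0,0,1],[-0.1,-1,0,0,0,0,1]]'
```

```text
clock: 3.32
tcp_pos: [0.4516, -0.1719, 0.2313]
tcp_rot: [[-0.975, -0.222, -0.0], [-0.222, 0.975, 0.001], [-0.0, 0.001, -1.0]]
wrist_force: [1.3, 0.1, -0.2]
gripper_width: 1.0
grip_force: 0.0
clock: 3.95
tcp_pos: [0.4369, -0.3218, 0.2315]
tcp_rot: [[-0.975, -0.222, 0.0], [-0.222, 0.975, 0.001], [-0.0, 0.001, -1.0]]
wrist_force: [-0.1, 0.5, -0.4]
gripper_width: 1.004
grip_force: 0.0
```

Now a wrist look over the handle.

Run:
```python
from h import *
c=cap('wrist');save(c,'w1.png')
print(proj(c,[.435,-.329,.042]),proj(c,[.528,-.308,.042]),proj(c,[.389,-.339,.042]))
print(c['E'].round(3).tolist(),c['fx'],c['cx'],c['cy'])
```

```text
[306.2375677  168.56395482] [306.69278051 259.11348997] [306.39949583 117.61568346]
[[-0.221, 0.924, 0.311, 0.357], [0.975, 0.21, 0.071, -0.34], [0.0, 0.319, -0.948, 0.375], [0.0, 0.0, 0.0, 1.0]] 360.64618808300366 312.9953023791857 202.36767541534704
```

View pics/w1.png

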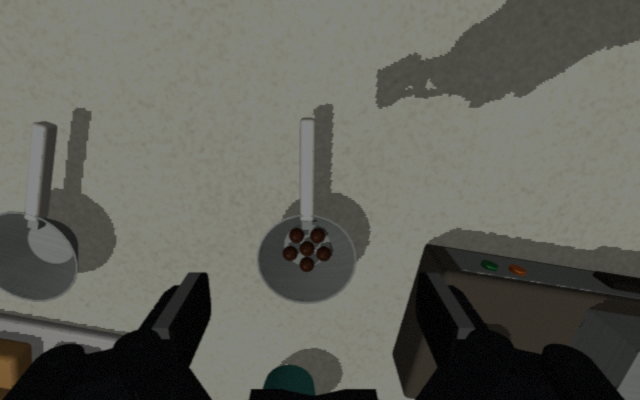

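The wrist view shows the handle end at (307,119) and the cup centre at (307,258). That is within 2 px of what I predicted from the top view, so I'll descend and grip.

```bash
python3 -m handwheel '[[0.02,-0.02,-0.3,0,0,0,1],[0.04,-0.035,-0.6,0,0,0,1],[0.04,-0.035,-0.9,0,0,0,1],[0.04,-0.035,-1,0,0,0,1],[0.04,-0.035,-1,0,0,0,1]]' && python3 -m handwheel '[[0,0,-0.15,0,0,0,1],[0,0,-0.3,0,0,0,1],[0,0,-0.44,0,0,0,1],[0,0,-0.44,0,0,0,-0.3],[0,0,-0.44,0,0,0,-1]]' && python3 -m handwheel '[[0,0,0,0,0,0,-1],[0,0,0,0,0,0,-1],[0,0,0,0,0,0,-1],[0,0,0,0,0,0,-1],[0,0,0,0,0,0,-1]]'
```

```text
clock: 4.62
tcp_pos: [0.4424, -0.3278, 0.0815]
tcp_rot: [[-0.975, -0.221, -0.0], [-0.221, 0.975, 0.001], [0.0, 0.001, -1.0]]
wrist_force: [-0.4, -0.7, 0.5]
gripper_width: 1.002
grip_force: 0.0
clock: 5.25
tcp_pos: [0.4433, -0.3297, 0.0176]
tcp_rot: [[-0.975, -0.22, 0.002], [-0.22, 0.975, -0.002], [-0.001, -0.002, -1.0]]
wrist_force: [1.6, 0.6, 0.7]
gripper_width: 0.606
grip_force: 0.0
clock: 5.88
tcp_pos: [0.4425, -0.3291, 0.016]
tcp_rot: [[-0.976, -0.22, 0.001], [-0.22, 0.976, -0.001], [-0.0, -0.001, -1.0]]
wrist_force: [-0.8, 0.0, 5.8]
gripper_width: 0.155
grip_force: 60.4
```

Gripped at 60 N with opening 0.155 × 85 = 13 mm, which fits the 14 mm bar. Next I lift the cup.

```bash
python3 -m handwheel '[[0,0,0.1,0,0,0,-1],[0,0,0.35,0,0,0,-1],[0,0,0.65,0,0,0,-1],[0,0,0.9,0,0,0,-1],[0,0,1,0,0,0,-1]]' && python3 -m handwheel '[[0,0.1,0.2,0,0,0.08,-1],[0.1,0.3,0.35,0,0,0.18,-1],[0.2,0.5,0.35,0,0,0.28,-1],[0.3,0.75,0.35,0,0,0.36,-1],[0.4,0.9,0.35,0,0,0.42,-1]]' && python3 -m handwheel '[[0.1,0.2,0,0,0,0.1,-1],[0.2,0.4,0,0,0,0.2,-1],[0.35,0.6,0,0,0,0.3,-1],[0.5,0.8,0,0,0,0.38,-1],[0.6,0.93,0,0,0,0.44,-1]]'
python3 - <<'E'
from h import *
print(sense()['q']); c=cap('scene'); save(c,'s2.png')
E
```

```text
clock: 6.5
tcp_pos: [0.4428, -0.3294, 0.168]
tcp_rot: [[-0.975, -0.22, 0.002], [-0.22, 0.975, -0.002], [-0.001, -0.003, -1.0]]
wrist_force: [0.1, -0.5, -2.9]
gripper_width: 0.148
grip_force: 59.4
clock: 7.12
tcp_pos: [0.5022, -0.1919, 0.2168]
tcp_rot: [[-0.633, -0.775, -0.002], [-0.775, 0.633, 0.001], [0.0, 0.002, -1.0]]
wrist_force: [0.1, -0.4, -2.0]
gripper_width: 0.146
grip_force: 59.4
clock: 7.75
tcp_pos: [0.5925, -0.0526, 0.2164]
tcp_rot: [[0.007, -1.0, -0.002], [-1.0, -0.007, 0.001], [-0.001, 0.002, -1.0]]
wrist_force: [0.4, -0.5, -2.0]
gripper_width: 0.148
grip_force: 59.4
[-1.76614671e+01  5.05768585e+00  3.06416608e+00  8.81322789e+01
  4.55611391e-04 -1.08034532e+02]
```

View pics/s2.png

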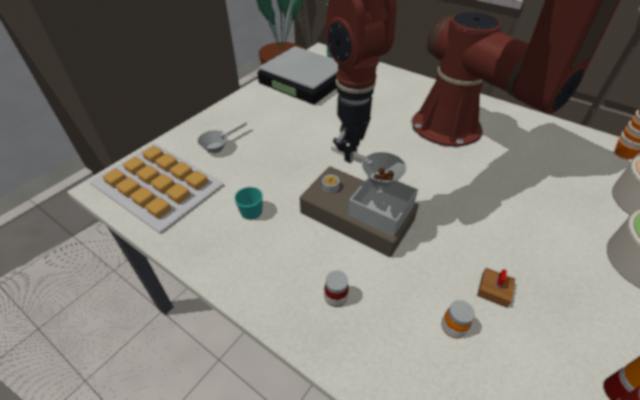

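The scene view shows the cup level at about (383,165), right over the hopper at (383,200), with the nuts inside. I tilt it in stages.

```bash
python3 -m handwheel '[[0.03,0,0,0,-0.1,0,-1],[0.06,0,0,0,-0.2,0,-1],[0.08,0,0,0,-0.3,0,-1],[0.1,0,0,0,-0.4,0,-1],[0.1,0,0,0,-0.5,0,-1]]'; python3 -c "
from plant import sense
print(sense()['q'])"
```

```text
clock: 8.43
tcp_pos: [0.6205, -0.0564, 0.216]
tcp_rot: [[0.005, -0.715, 0.699], [-1.0, -0.001, 0.005], [-0.003, -0.699, -0.715]]
wrist_force: [-76.7, -8.5, 33.5]
gripper_width: 0.155
grip_force: 60.1
[ -26.39053056  -48.26551937  -51.25408747   45.90851981   18.38939767
 -109.6529264 ]
```

The joint readings show shoulder q2 at its limit: the tool-forward tilt can't be reached this close in. I back off and log poses so I can fit the arm's kinematics and choose a reachable pour pose.

```bash
cat > log.py <<'E'
import json;from plant import sense
s=sense();r=dict(q=list(map(float,s['q'])),p=list(map(float,s['tcp_pos'])),R=[list(map(float,x)) for x in s['tcp_rot']])
open('log.txt','a').write(json.dumps(r)+'\n');print([round(x,1) for x in r['q']])
E
python3 log.py; python3 -m handwheel '[[-0.05,0,0,0,0.05,0,-1],[-0.1,0,0,0,0.13,0,-1],[-0.1,0,0,0,0.22,0,-1],[-0.1,0,0,0,0.28,0,-1],[-0.1,0,0,0,0.28,0,-1]]' |grep -v rot; python3 log.py;  python3 -m handwheel '[[0,0,0.1,0,0.05,0,-1],[0,0,0.3,0,0.13,0,-1],[0,0,0.5,0,0.18,0,-1],[0,0,0.6,0,0.22,0,-1],[0,0,0.6,0,0.22,0,-1]]' ; python3 log.py
```

```text
[-26.4, -48.3, -51.3, 45.9, 18.4, -109.7]
clock: 9.05
tcp_pos: [0.6058, -0.057, 0.2161]
wrist_force: [-0.4, 0.0, -2.5]
gripper_width: 0.152
grip_force: 60.0
[-21.3, -17.2, -20.2, 69.4, 7.0, -110.3]
clock: 9.68
tcp_pos: [0.6062, -0.0571, 0.308]
tcp_rot: [[0.002, -1.0, -0.01], [-1.0, -0.002, 0.004], [-0.004, 0.01, -1.0]]
wrist_force: [-0.1, 0.2, -2.2]
gripper_width: 0.153
grip_force: 60.0
[-17.7, 10.4, 18.5, 98.7, 0.0, -107.8]
```

```bash
cat > kin.py <<'E'
import numpy as np,json
from scipy.optimize import least_squares
from scipy.spatial.transform import Rotation as Ro
D=[json.loads(l) for l in open('log.txt')]
D+=[dict(q=[61.4375,5.9927,5.5397,89.6044,0.00087,77.5278],p=[.16615,.57629,.2307]),dict(q=[-17.66147,5.05769,3.06417,88.13228,0.00046,-108.0345],p=[.5925,-.0526,.2164])]
def fk(q,k):
    r0,z0,a2,a3,b3,d5,L,l=k; q=np.radians(q);f=q[1]-q[2];p=f+q[3]
    X=np.array([np.cos(p),0,-np.sin(p)]);Y=np.array([0,1.,0])
    t=X*np.cos(q[4])*1.+SG*Y*np.sin(q[4])
    P=np.array([r0,l,z0])+a2*np.array([np.sin(q[1]),0,np.cos(q[1])])+a3*np.array([np.cos(f),0,-np.sin(f)])+b3*np.array([np.sin(f),0,np.cos(f)])+d5*X+L*t
    Z=Ro.from_euler('z',q[0]).as_matrix();return Z@P,Z@t
def fit():
    global SG
    best=None
    for SG in(1,-1):
        s=least_squares(lambda k:np.concatenate([1e3*(fk(d['q'],k)[0]-d['p']) for d in D]+[.01*(np.array(k)-K0)*1e2]),K0)
        if best is None or s.cost<best[0]:best=(s.cost,SG,s.x)
    SG=best[1];return best
SG=1
K0=np.array([.05,.35,.35,.35,0,.1,.2,.13])
B=fit();K=B[2]
if __name__=='__main__':
    print(B[0],B[1],K.round(4))
    for d in D:print((1e3*(fk(d['q'],K)[0]-d['p'])).round(1), fk(d['q'],K)[1].round(3), np.array(d['R'])[:,2].round(3) if 'R' in d else '')
E
python3 kin.py
```

```text
0.030814554101998078 1 [1.000e-04 2.963e-01 3.365e-01 5.504e-01 4.530e-02 1.379e-01 3.033e-01
 1.296e-01]
[-0. -0.  0.] [ 0.699  0.005 -0.715] [ 0.699  0.005 -0.715]
[ 0.  0. -0.] [ 0.324  0.005 -0.946] [ 0.324  0.005 -0.946]
[ 0.  0. -0.] [-0.01   0.004 -1.   ] [-0.01   0.004 -1.   ]
[-0.  0.  0.] [-0.    -0.001 -1.   ] 
[-0. -0.  0.] [-0.002  0.001 -1.   ]
```

```bash
cat > ik.py <<'E'
from kin import *
lo=np.array([-171,-48.2,-62.7,-105,-86.4]);hi=np.array([171,106.8,66.2,120.9,89.5])
def ik(p,t,seeds=None):
    b=None
    for x0 in (seeds or [[0,0,0,60,0],[-40,0,0,20,60],[20,0,0,20,-60],[40,0,0,20,-60]]):
        s=least_squares(lambda q:np.concatenate([(lambda P,T:[*(P-p)*10,*(T-t)])(*fk(q,K))]).ravel(),x0,bounds=(lo,hi))
        if s.cost<1e-8:
            m=min(np.minimum(s.x-lo,hi-s.x)[1:])
            if b is None or m>b[0]:b=(m,s.x)
    return b
def pose(psi,tilt,rho,Pl):
    a=np.radians(psi);b=np.radians(tilt)
    hz=np.array([np.cos(a),np.sin(a),0]);t=hz*np.sin(b)-np.array([0,0,1])*np.cos(b)
    cz=-t; side=np.cross([0,0,1],hz); dn=-(np.array([0,0,1])-cz*cz[2]);dn/=np.linalg.norm(dn)
    hx=side*np.cos(np.radians(rho))+dn*np.sin(np.radians(rho))
    G=Pl-.052*dn-.009*cz-.088*hx
    return G,t,hx,hz
E
python3 - <<'E'
from ik import *
H=np.array([.566,.036,.155])
out=[]
for psi in range(-150,151,15):
  for tilt in(82,):
    for rho in(0,45,90,135,180):
      G,t,hx,hz=pose(psi,tilt,rho,H)
      G,t,hx,hz=pose(psi,tilt,rho,H+.01*hz)
      r=ik(G+.019*t,t)
      if r:out.append((r[0],psi,tilt,rho,r[1].round(0).tolist(),G.round(3).tolist()))
for o in sorted(out,key=lambda o:-o[0])[:14]:print(o)
E
```

```text
(np.float64(12.89064449270839), 60, 82, 180, [-41.0, 3.0, -35.0, 105.0, 77.0], [0.503, 0.103, 0.205])
(np.float64(12.183234949266748), -60, 82, 135, [16.0, -9.0, -41.0, -1.0, -74.0], [0.637, 0.037, 0.267])
(np.float64(11.392243830218803), 60, 82, 135, [-39.0, -1.0, -30.0, 108.0, 78.0], [0.53, 0.097, 0.267])
(np.float64(10.97117275562961), -60, 82, 180, [18.0, 2.0, -37.0, -5.0, -75.0], [0.655, 0.057, 0.205])
(np.float64(10.871579504210516), -60, 82, 90, [14.0, -25.0, -52.0, 1.0, -72.0], [0.585, 0.003, 0.292])
(np.float64(10.433238684120617), -45, 82, 180, [18.0, -9.0, -52.0, -26.0, -62.0], [0.647, 0.08, 0.205])
(np.float64(10.31914814927724), 60, 82, 0, [-37.0, 26.0, -6.0, 100.0, 79.0], [0.655, 0.015, 0.205])
(np.float64(10.239636812039322), 60, 82, 90, [-37.0, 6.0, -20.0, 106.0, 79.0], [0.585, 0.069, 0.292])
(np.float64(9.936902499979226), 60, 82, 45, [-37.0, 17.0, -10.0, 103.0, 80.0], [0.637, 0.035, 0.267])
(np.float64(9.697627610353024), 45, 82, 45, [-39.0, -27.0, -51.0, 28.0, 80.0], [0.635, 0.017, 0.267])
(np.float64(8.909283176299056), 45, 82, 0, [-40.0, -14.0, -47.0, 26.0, 81.0], [0.647, -0.008, 0.205])
(np.float64(6.688472313429557), -45, 82, 135, [15.0, -23.0, -56.0, -17.0, -59.0], [0.635, 0.055, 0.267])
(np.float64(4.5790408851088955), -75, 82, 0, [17.0, 2.0, -30.0, 70.0, -82.0], [0.488, -0.012, 0.205])
(np.float64(4.4954423655002245), -75, 82, 180, [16.0, 28.0, 1.0, 71.0, -82.0], [0.658, 0.034, 0.205])
```

```bash
cat >> ik.py <<'E'
def q6(q,hx):
    r=np.radians(q);p=r[1]-r[2]+r[3];Z=Ro.from_euler('z',r[0]).as_matrix()
    zh=Z@[np.sin(p),0,np.cos(p)];t=fk(q,K)[1];y5=np.cross(zh,t);x=-hx
    return np.degrees(np.arctan2(x@y5,-x@zh))
E
python3 - <<'E'
from ik import *
d=D[1];print(d['q'][5],q6(d['q'][:5],-np.array(d['R'])[:,0]))
H=np.array([.566,.036,.155])
def chain(psi,rho,tm=88):
  _,_,_,hz=pose(psi,82,rho,H);G,t,hx,hz=pose(psi,82,rho,H+.01*hz)
  print('psi',psi,'rho',rho,G.round(3))
  s=[[0,0,0,90,0]]
  for tilt in list(range(0,tm,12))+[88]:
    _,t,hx,_=pose(psi,tilt+.01,rho,H); r=ik(G+.019*t,t,s)
    if not r: print(tilt,'none');continue
    s=[r[1]];print(tilt,r[1].round(1).tolist(),round(q6(r[1],hx),1))
chain(60,0);chain(60,180);chain(-60,180);chain(-60,0);chain(-75,0)
E
```

```text
-110.31327358813297 -110.31327358813299
psi 60 rho 0 [0.655 0.015 0.205]
0 [-10.1, 15.5, 11.5, 86.0, 0.0] -160.1
12 [-15.3, 9.1, 3.6, 81.4, 11.6] -165.0
24 [-20.5, 4.7, -3.0, 78.1, 23.7] -169.7
36 [-25.6, 2.5, -8.4, 75.9, 35.9] -174.6
48 [-30.1, 2.8, -12.2, 75.0, 48.0] 179.9
60 [-33.7, 6.1, -14.0, 76.2, 59.8] 172.7
72 [-36.2, 13.3, -12.6, 82.4, 71.0] 160.8
84 [-37.4, 30.4, -3.0, 107.6, 80.5] 128.7
88 none
psi 60 rho 180 [0.503 0.103 0.205]
0 [-3.1, -9.6, -14.3, 85.2, 0.0] 26.9
12 [-9.6, -18.1, -22.3, 81.5, 11.2] 20.8
24 [-16.6, -24.7, -29.4, 79.4, 23.3] 14.6
36 [-23.6, -28.8, -35.4, 78.8, 35.8] 7.8
48 [-30.1, -29.4, -40.0, 79.6, 48.0] -0.1
60 [-35.4, -25.4, -42.3, 82.3, 59.6] -10.6
72 [-39.1, -14.5, -41.0, 89.4, 69.9] -27.3
84 [-41.0, 7.3, -33.9, 109.9, 77.5] -61.7
88 none
psi -60 rho 180 [0.655 0.057 0.205]
0 [-6.4, 16.0, 12.0, 86.1, -0.0] 143.6
12 [-1.9, 9.2, 3.7, 78.0, -10.2] 147.5
24 [2.7, 4.3, -3.8, 70.4, -21.2] 150.5
36 [7.1, 1.1, -10.4, 62.8, -32.8] 152.5
48 [11.1, -0.5, -16.4, 54.3, -44.7] 152.9
60 [14.4, -0.7, -22.3, 43.4, -56.5] 150.8
72 [16.7, -0.2, -29.2, 25.7, -67.8] 142.6
84 [17.9, 3.4, -38.7, -15.5, -76.5] 116.0
88 [18.0, 9.4, -40.3, -40.2, -77.9] 99.3
psi -60 rho 0 [ 0.503 -0.031  0.205]
0 [-18.4, -11.2, -15.8, 85.4, -0.0] -48.4
12 [-13.4, -20.3, -24.2, 77.8, -8.7] -44.0
24 [-7.8, -27.9, -32.1, 70.5, -18.7] -40.4
36 [-2.1, -33.8, -39.8, 62.9, -29.9] -37.8
48 [3.2, -38.0, -47.1, 54.3, -41.6] -37.0
60 [7.8, -40.8, -54.7, 42.8, -53.3] -39.3
72 none
84 none
88 none
psi -75 rho 0 [ 0.488 -0.012  0.205]
0 [-16.8, -14.1, -18.3, 85.8, -0.0] -31.8
12 [-10.4, -18.8, -22.9, 80.7, -10.8] -25.9
24 [-3.8, -21.2, -26.8, 76.2, -22.7] -20.4
36 [2.5, -21.2, -29.9, 72.4, -35.0] -15.3
48 [8.0, -18.9, -32.2, 69.0, -47.5] -10.3
60 [12.4, -14.3, -33.5, 66.4, -59.9] -5.2
72 [15.4, -7.5, -33.3, 65.3, -72.0] 1.1
84 [16.9, 4.8, -28.5, 73.8, -83.7] 17.2
88 none
```

Run:
```python
from ik import *
H=np.array([.566,.036,.160])
for psi in(-75,-71,-67):
  _,_,_,hz=pose(psi,80,0,H);G,t,hx,hz=pose(psi,80,0,H+.01*hz)
  print(psi,G.round(4),'TCP0',(G-[0,0,.019]).round(4),'hx yaw',psi+90)
  s=[[0,0,0,90,0]]
  for tilt in(0,20,40,60,72,76,80,84,88):
    _,t,_,_=pose(psi,tilt+.01,0,H);r=ik(G+.019*t,t,s)
    if r: s=[r[1]];print(tilt,r[1].round(1).tolist(),round(q6(r[1],hx),1))
```

```text
-75 [ 0.4882 -0.0137  0.2096] TCP0 [ 0.4882 -0.0137  0.1906] hx yaw 15
0 [-17.0, -14.0, -17.8, 86.2, -0.0] -32.0
20 [-6.2, -20.7, -25.1, 78.0, -18.6] -22.4
40 [4.3, -20.9, -30.5, 71.5, -39.2] -13.9
60 [12.2, -14.8, -33.4, 66.5, -59.9] -5.7
72 [15.1, -8.2, -33.4, 65.2, -72.0] 0.5
76 [15.8, -5.3, -32.9, 65.6, -76.0] 3.3
80 [16.3, -1.7, -31.8, 67.3, -79.9] 7.5
84 [16.6, 3.5, -29.2, 72.5, -83.8] 15.4
-71 [ 0.4919 -0.019   0.2096] TCP0 [ 0.4919 -0.019   0.1906] hx yaw 19
0 [-17.5, -13.3, -17.2, 86.1, -0.0] -36.5
20 [-7.1, -22.1, -26.3, 76.7, -17.9] -27.6
40 [3.2, -24.9, -33.7, 68.3, -38.2] -20.3
60 [11.2, -21.7, -39.3, 59.2, -59.1] -15.3
72 [14.3, -18.1, -42.4, 51.5, -71.4] -14.9
76 [15.0, -17.0, -43.7, 47.6, -75.5] -16.2
80 [15.5, -16.5, -45.8, 41.6, -79.4] -19.4
84 [15.9, -17.5, -49.8, 30.1, -83.2] -27.8
-67 [ 0.4959 -0.0241  0.2096] TCP0 [ 0.4959 -0.0241  0.1906] hx yaw 23
0 [-17.9, -12.6, -16.5, 86.0, -0.0] -40.9
20 [-8.1, -23.4, -27.4, 75.4, -17.0] -32.7
40 [2.0, -28.8, -36.8, 65.2, -36.9] -26.7
60 [10.1, -28.8, -45.1, 52.5, -57.6] -24.7
72 [13.2, -27.8, -50.9, 39.3, -69.6] -29.2
76 [13.9, -27.8, -53.6, 31.9, -73.4] -33.4
80 [14.5, -28.2, -57.3, 20.8, -76.9] -40.8
84 [14.8, -28.2, -62.3, 2.3, -79.9] -54.0
```

```bash
python3 -m handwheel '[[-0.15,0.05,0,0,0,-0.1,-1],[-0.3,0.1,0,0,0,-0.2,-1],[-0.45,0.15,0,0,0,-0.3,-1],[-0.6,0.2,0,0,0,-0.4,-1],[-0.7,0.25,0,0,0,-0.5,-1]]' |grep -E "pos|clock" && python3 -m handwheel '[[-0.05,0.01,-0.1,0,0,-0.1,-1],[-0.075,0.025,-0.25,0,0,-0.2,-1],[-0.075,0.025,-0.4,0,0,-0.27,-1],[-0.075,0.025,-0.5,0,0,-0.31,-1],[-0.075,0.025,-0.52,0,0,-0.31,-1]]'
```

```text
clock: 10.3
tcp_pos: [0.4989, -0.0189, 0.3069]
clock: 10.92
tcp_pos: [0.4879, -0.0152, 0.2279]
tcp_rot: [[-0.955, -0.296, -0.0], [-0.296, 0.955, 0.013], [-0.004, 0.013, -1.0]]
wrist_force: [-1.4, -0.5, -2.0]
gripper_width: 0.15
grip_force: 60.0
```

```bash
python3 -m handwheel '[[0.005,-0.015,0,-0.096,-0.029,0,-1],[0.01,-0.035,-0.05,-0.19,-0.058,0,-1],[0.015,-0.05,-0.1,-0.287,-0.088,0,-1],[0.02,-0.07,-0.15,-0.38,-0.117,0,-1],[0.026,-0.085,-0.19,-0.478,-0.146,0,-1]]'; python3 log.py
```

```text
clock: 11.55
tcp_pos: [0.4931, -0.0282, 0.2019]
tcp_rot: [[-0.954, -0.212, 0.211], [-0.299, 0.68, -0.669], [-0.002, -0.702, -0.713]]
wrist_force: [-0.2, -0.1, -2.2]
gripper_width: 0.152
grip_force: 60.0
[5.9, -23.1, -33.2, 68.6, -43.4, -15.9]
```

```bash
python3 -m handwheel '[[0.003,-0.01,0,-0.096,-0.029,0,-1],[0.005,-0.02,0,-0.19,-0.058,0,-1],[0.01,-0.03,0.01,-0.287,-0.088,0,-1],[0.01,-0.035,0.02,-0.36,-0.11,0,-1],[0.01,-0.035,0.02,-0.393,-0.12,0,-1]]'; python3 log.py;  python3 -m handwheel '[[0,0,0,0,0,0,-1],[0,0,0,0,0,0,-1],[0,0,0,0,0,0,-1],[0,0,0,0,0,0,-1],[0,0,0,0,0,0,-1]]'
python3 - <<'E'
from h import *
a=cap('top');b=cap('scene')
A=cv2.resize(a['img'][170:290,210:370],(800,600))[:, :,::-1];B=cv2.resize(b['img'][110:260,270:470],(800,600))[:,:,::-1]
cv2.imwrite('pics/p1.png',cv2.resize(np.hstack([A,B]),(800,300)))
E
```

```text
clock: 12.18
tcp_pos: [0.4936, -0.0337, 0.203]
tcp_rot: [[-0.955, -0.051, 0.293], [-0.297, 0.142, -0.944], [0.006, -0.989, -0.151]]
wrist_force: [-0.3, -0.4, -0.9]
gripper_width: 0.154
grip_force: 60.3
[16.2, -9.0, -39.8, 52.6, -81.3, -7.0]
clock: 12.8
tcp_pos: [0.4949, -0.0337, 0.2049]
tcp_rot: [[-0.955, -0.048, 0.292], [-0.296, 0.144, -0.944], [0.003, -0.988, -0.152]]
wrist_force: [0.4, 0.1, -1.9]
gripper_width: 0.15
grip_force: 60.3
```

View pics/p1.png

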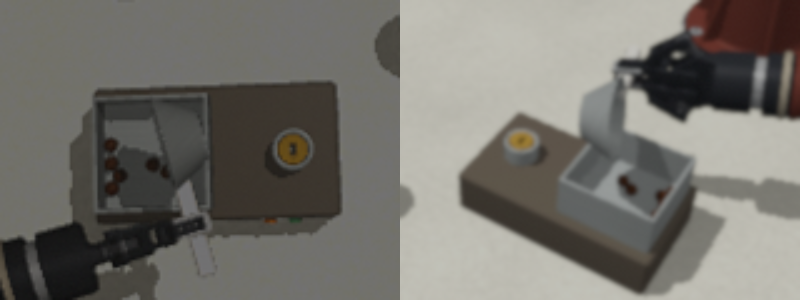

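Six nuts are visible in the hopper, at crop pixels (110,145), (111,163), (112,187), (120,175), (153,164) and (167,172), and the cup is empty. I un-tilt it and carry it back to its old place.

```bash
python3 -m handwheel '[[0,0,0.1,0.08,0.025,0,-1],[0,0.01,0.2,0.17,0.052,0,-1],[0,0.02,0.25,0.26,0.08,0,-1],[0,0.03,0.25,0.35,0.107,0,-1],[-0.01,0.035,0.25,0.433,0.132,0,-1]]' |grep -E "pos|clock"; python3 -m handwheel '[[0,0.01,0,0.09,0.028,0,-1],[0,0.02,0,0.18,0.055,0,-1],[0,0.04,0,0.27,0.083,0,-1],[-0.02,0.06,0,0.36,0.11,0,-1],[-0.02,0.08,0,0.433,0.132,0,-1]]'; python3 log.py
```

```text
clock: 13.52
tcp_pos: [0.4935, -0.0281, 0.2431]
clock: 14.15
tcp_pos: [0.4905, -0.0169, 0.2428]
tcp_rot: [[-0.956, -0.295, 0.003], [-0.295, 0.956, 0.008], [-0.005, 0.007, -1.0]]
wrist_force: [0.7, -0.2, -2.9]
gripper_width: 0.145
grip_force: 60.1
[-17.6, -13.1, -11.6, 91.5, 0.5, -34.7]
```

```bash
python3 -m handwheel '[[-0.03,-0.25,0,0,0,-0.01,-1],[-0.08,-0.5,0,0,0,-0.03,-1],[-0.12,-0.75,0,0,0,-0.05,-1],[-0.16,-0.95,0,0,0,-0.05,-1],[-0.16,-1,0,0,0,-0.05,-1]]' |grep -E "pos|clock"; python3 -m handwheel '[[-0.03,-0.25,0,0,0,0,-1],[-0.08,-0.5,0,0,0,0,-1],[-0.12,-0.8,-0.2,0,0,0,-1],[-0.16,-1,-0.5,0,0,0,-1],[-0.16,-1.0,-0.8,0,0,0,-1]]'|grep -E "pos|clock";  python3 -m handwheel '[[0,0,-0.2,0,0,0,-1],[0,0,-0.4,0,0,0,-1],[0,0,-0.55,0,0,0,-1],[0,0,-0.6,0,0,0,-1],[0,0,-0.62,0,0,0,-1]]'
```

```text
clock: 14.78
tcp_pos: [0.4658, -0.1681, 0.242]
clock: 15.4
tcp_pos: [0.4421, -0.318, 0.1208]
clock: 16.02
tcp_pos: [0.4426, -0.3162, 0.0293]
tcp_rot: [[-0.975, -0.22, 0.003], [-0.22, 0.975, 0.004], [-0.004, 0.003, -1.0]]
wrist_force: [-0.5, 0.6, -0.9]
gripper_width: 0.15
grip_force: 60.0
```

Now the last ~13 mm gently.

```bash
python3 -m handwheel '[[0,0,-0.02,0,0,0,-1],[0,0,-0.04,0,0,0,-1],[0,0,-0.06,0,0,0,-1],[0,0,-0.075,0,0,0,-1],[0,0,-0.08,0,0,0,-1]]' && python3 -m handwheel '[[0,0,0,0,0,0,-1],[0,0,0,0,0,0,-0.5],[0,0,0,0,0,0,0.2],[0,0,0,0,0,0,1],[0,0,0,0,0,0,1]]'
```

```text
clock: 16.65
tcp_pos: [0.4422, -0.3164, 0.017]
tcp_rot: [[-0.976, -0.22, 0.003], [-0.22, 0.976, 0.005], [-0.004, 0.004, -1.0]]
wrist_force: [0.2, 0.6, -1.6]
gripper_width: 0.153
grip_force: 60.0
clock: 17.27
tcp_pos: [0.4424, -0.3165, 0.0172]
tcp_rot: [[-0.976, -0.22, 0.003], [-0.22, 0.976, 0.004], [-0.004, 0.003, -1.0]]
wrist_force: [0.3, 0.7, -0.7]
gripper_width: 0.874
grip_force: 0.0
```

```bash
python3 -m handwheel '[[0,0,0.1,0,0,0,1],[0,0,0.3,0,0,0,1],[0,0,0.6,0,0,0,1],[0,0,0.9,0,0,0,1],[0,0,1,0,0,0,1]]' |grep -E "pos|clock"; python3 -m handwheel '[[0,0.2,0.3,0,0,0,1],[0,0.5,0.5,0,0,0,1],[0,0.8,0.5,0,0,-0.05,1],[0.1,1,0.5,0,0,-0.1,1],[0.1,1,0.5,0,0,-0.1,1]]'|grep -E "pos|clock";for i in 1 2 3; do python3 -m handwheel '[[0.08,0.4,0,0,0,0,1],[0.15,0.8,0,0,0,0,1],[0.2,1,0,0,0,0,1],[0.2,1,0,0,0,0,1],[0.2,1,0,0,0,0,1]]'|grep -E "pos|clock"; done
```

```text
clock: 17.9
tcp_pos: [0.4433, -0.3176, 0.1716]
clock: 18.52
tcp_pos: [0.4577, -0.1646, 0.2425]
clock: 19.15
tcp_pos: [0.4872, -0.0172, 0.242]
clock: 19.77
tcp_pos: [0.5174, 0.1322, 0.242]
clock: 20.4
tcp_pos: [0.5476, 0.2819, 0.2421]
```

```bash
python3 -m handwheel '[[0.1,0.3,0,0,0,0,1],[0.16,0.54,0,0,0,0,1],[0.16,0.54,0,0,0,0,1],[0.16,0.54,0,0,0,0,1],[0.16,0.54,0,0,0,0,1]]'
python3 - <<'E'
from h import *
w=cap('wrist');t=cap('top');np.savez('w2.npz',**{k:w[k] for k in('img','E','fx','fy','cx','cy')})
print(proj(w,[.5715,.3628,.072]))
A=cv2.resize(w['img'],(640,400));B=cv2.resize(t['img'][210:310,340:440],(200,200));C=cv2.resize(t['img'][200:260,240:350],(366,200))
o=np.zeros((600,640,3),np.uint8);o[:400]=A;o[400:,:200]=B;o[400:,210:576]=C
cv2.imwrite('pics/w2.png',o[:,:,::-1])
E
```

```text
clock: 21.02
tcp_pos: [0.5716, 0.3631, 0.2427]
tcp_rot: [[-0.998, -0.063, 0.004], [-0.063, 0.998, 0.004], [-0.005, 0.003, -1.0]]
wrist_force: [0.0, -0.7, -0.5]
gripper_width: 1.002
grip_force: 0.0
[312.31044482 176.13285063]
```

View pics/w2.png

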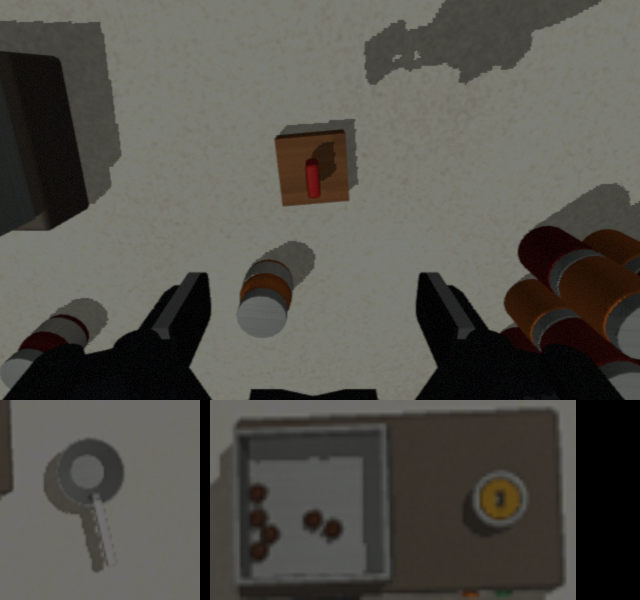

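The wrist view shows the key bow at (313,178) on the stand at (313,168). The top crops show the cup standing upright and six nuts in the hopper.

Run:
```python
from h import *
w=dict(np.load('w2.npz'));im=w['img'].astype(int)
m=(im[...,0]>60)&(im[...,1]<.35*im[...,0])&(im[...,2]<.35*im[...,0]);m[:130]=0;m[215:]=0;m[:,:280]=0;m[:,350:]=0
ys,xs=np.nonzero(m);print(m.sum(),np.histogram(im[...,0][m],8))
for th in(60,150,190):
    mm=m&(im[...,0]>th);ys,xs=np.nonzero(mm)
    if len(xs)<30:continue
    P=np.array([ray(w,x,y,.072)[:2] for x,y in zip(xs,ys)]).astype(np.float32)*1000
    r=cv2.minAreaRect(P);print(th,len(xs),r,P.mean(0))
print(np.degrees(np.arctan2(-.063,-.998))+360)
# stand
hs=(im[...,0]>60)&(im[...,1]<.75*im[...,0])&(im[...,2]<.5*im[...,0]);hs[:125]=0;hs[215:]=0;hs[:,:265]=0;hs[:,360:]=0
ys,xs=np.nonzero(hs);P=np.array([ray(w,x,y,.03)[:2] for x,y in zip(xs,ys)]).astype(np.float32)*1000;print('stand',cv2.minAreaRect(P))
for y in range(155,202,3):print(y,[tuple(im[y,x]) for x in range(304,322,4)])
```

```text
393 (array([ 12,  19,  34,  40,  42,  83, 107,  56]), array([ 61.   ,  67.375,  73.75 ,  80.125,  86.5  ,  92.875,  99.25 ,
       105.625, 112.   ]))
60 393 ((576.2227783203125, 363.3467712402344), (30.574735641479492, 11.186480522155762), 9.355826377868652) [575.99774 363.2337 ]
183.61207498511618
stand ((576.226806640625, 363.4226989746094), (69.09822845458984, 68.59979248046875), 8.575982093811035)
155 [(np.int64(79), np.int64(51), np.int64(32)), (np.int64(79), np.int64(51), np.int64(30)), (np.int64(46), np.int64(30), np.int64(16)), (np.int64(41), np.int64(23), np.int64(10)), (np.int64(43), np.int64(26), np.int64(14))]
158 [(np.int64(80), np.int64(53), np.int64(30)), (np.int64(71), np.int64(42), np.int64(23)), (np.int64(44), np.int64(19), np.int64(12)), (np.int64(43), np.int64(23), np.int64(12)), (np.int64(45), np.int64(29), np.int64(17))]
161 [(np.int64(79), np.int64(51), np.int64(28)), (np.int64(41), np.int64(5), np.int64(4)), (np.int64(44), np.int64(7), np.int64(9)), (np.int64(45), np.int64(6), np.int64(4)), (np.int64(43), np.int64(26), np.int64(14))]
164 [(np.int64(77), np.in
[... 2204 characters left out ...]
nt64(30), np.int64(18))]
194 [(np.int64(85), np.int64(55), np.int64(32)), (np.int64(80), np.int64(22), np.int64(15)), (np.int64(106), np.int64(25), np.int64(23)), (np.int64(97), np.int64(20), np.int64(16)), (np.int64(70), np.int64(29), np.int64(18))]
197 [(np.int64(80), np.int64(55), np.int64(32)), (np.int64(79), np.int64(43), np.int64(25)), (np.int64(86), np.int64(21), np.int64(15)), (np.int64(86), np.int64(26), np.int64(17)), (np.int64(79), np.int64(51), np.int64(29))]
200 [(np.int64(79), np.int64(54), np.int64(31)), (np.int64(79), np.int64(51), np.int64(30)), (np.int64(78), np.int64(50), np.int64(29)), (np.int64(78), np.int64(49), np.int64(28)), (np.int64(76), np.int64(48), np.int64(27))]
```

```bash
python3 -m handwheel '[[0.03,0,-0.3,0,0,0.06,1],[0.03,0,-0.6,0,0,0.06,1],[0.03,0,-0.9,0,0,0.06,1],[0.03,0,-1,0,0,0.06,1],[0.03,0,-1,0,0,0.06,1]]' && python3 -m handwheel '[[0,0,-0.15,0,0,0,1],[0,0,-0.28,0,0,0,1],[0,0,-0.34,0,0,0,1],[0,0,-0.34,0,0,0,0],[0,0,-0.34,0,0,0,-1]]' && python3 -m handwheel '[[0,0,0,0,0,0,-1],[0,0,0,0,0,0,-1],[0,0,0,0,0,0,-1],[0,0,0,0,0,0,-1],[0,0,0,0,0,0,-1]]'
```

```text
clock: 21.75
tcp_pos: [0.5755, 0.3642, 0.0922]
tcp_rot: [[-0.987, -0.158, 0.003], [-0.158, 0.987, 0.004], [-0.003, 0.003, -1.0]]
wrist_force: [-0.0, 0.3, 0.7]
gripper_width: 1.001
grip_force: 0.0
clock: 22.38
tcp_pos: [0.5763, 0.3648, 0.0421]
tcp_rot: [[-0.987, -0.158, 0.005], [-0.158, 0.987, 0.005], [-0.005, 0.004, -1.0]]
wrist_force: [0.6, -0.6, 0.2]
gripper_width: 0.604
grip_force: 0.0
clock: 23.0
tcp_pos: [0.5761, 0.3647, 0.0417]
tcp_rot: [[-0.987, -0.158, 0.004], [-0.158, 0.987, 0.005], [-0.005, 0.004, -1.0]]
wrist_force: [-0.3, 0.0, 5.2]
gripper_width: 0.133
grip_force: 59.0
```

```bash
python3 -m handwheel '[[0,0,0.05,0,0,0,-1],[0,0,0.15,0,0,0,-1],[0,0,0.4,0,0,0,-1],[0,0,0.7,0,0,0,-1],[0,0,1,0,0,0,-1]]' |grep -E "pos|clock|grip";python3 -m handwheel '[[0,-0.3,0.3,0,0,0,-1],[0,-0.6,0.45,0,0,-0.03,-1],[0,-0.9,0.45,0,0,-0.07,-1],[0,-1,0.45,0,0,-0.07,-1],[0,-1,0.45,0,0,-0.07,-1]]' |grep -E "pos|clock";for i in 1 2; do python3 -m handwheel '[[0,-0.4,0,0,0,0,-1],[0,-0.8,0,0,0,0,-1],[0,-1,0,0,0,0,-1],[0,-1,0,0,0,0,-1],[0,-1,0,0,0,0,-1]]'|grep -E "pos|clock"; done; python3 -m handwheel '[[-0.02,-0.1,0,0,0,0,-1],[-0.03,-0.23,0,0,0,0,-1],[-0.03,-0.23,0,0,0,0,-1],[-0.03,-0.23,0,0,0,0,-1],[-0.03,-0.23,0,0,0,0,-1]]'
python3 - <<'E'
from h import *
w=cap('wrist');np.savez('w3.npz',**{k:w[k] for k in('img','E','fx','fy','cx','cy')})
p=proj(w,[.572,-.1205,.098]);print(p);u,v=map(int,p)
A=cv2.resize(w['img'][100:350,160:480],(640,500));u0,v0=max(0,u-40),max(0,v-40)
cv2.imwrite('pics/w3.png',A[:,:,::-1])
E
```

```text
clock: 23.62
tcp_pos: [0.5756, 0.3645, 0.1934]
gripper_width: 0.13
grip_force: 58.4
clock: 24.25
tcp_pos: [0.5759, 0.2141, 0.2591]
clock: 24.88
tcp_pos: [0.5758, 0.066, 0.2586]
clock: 25.5
tcp_pos: [0.5761, -0.0838, 0.2586]
clock: 26.12
tcp_pos: [0.5713, -0.1198, 0.2587]
tcp_rot: [[-0.999, -0.049, 0.004], [-0.049, 0.999, 0.004], [-0.004, 0.004, -1.0]]
wrist_force: [-0.4, -0.6, -2.1]
gripper_width: 0.13
grip_force: 58.8
[311.75953867 179.93157963]
```

View pics/w3.png

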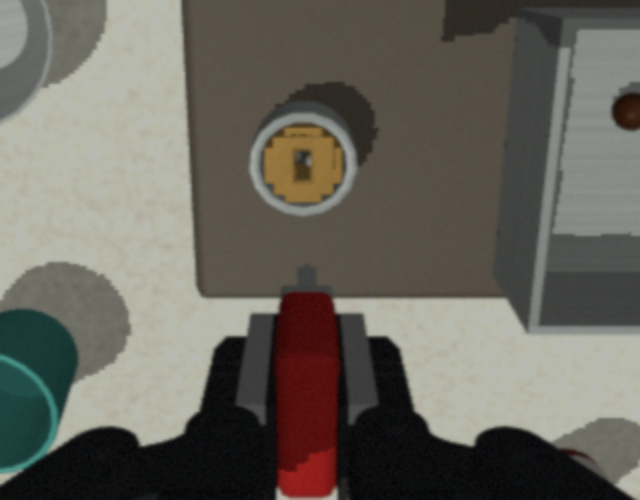

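The crop shows the lock at (303,163), its slot at (303,165) running image-vertical, and the key tip at (307,268). I now measure the lock centre, the mill yaw and the tip against prediction.

Run:
```python
from h import *
w=dict(np.load('w3.npz'));im=w['img'].astype(int);s=sense();R=np.array(s['tcp_rot']);p=np.array(s['tcp_pos'])
m=(im[...,0]>1.6*im[...,2])&(im[...,0]>90);m[:150]=0;m[215:]=0;m[:,:280]=0;m[:,350:]=0
ys,xs=np.nonzero(m);c=cv2.minEnclosingCircle(np.stack([xs,ys],1).astype(np.float32));print('brass',len(xs),c, ray(w,c[0][0]+0,c[0][1],.098))
(g,rad)=c
hull=cv2.convexHull(np.stack([xs,ys],1).astype(np.int32));e=cv2.fitEllipse(hull);print('ell',e,ray(w,e[0][0],e[0][1],.098))
# slot dark inside
sub=im[165:200,295:328].sum(2)
mm=np.zeros_like(m);cv2.fillConvexPoly(t:=np.zeros(m.shape,np.uint8),hull,1)
d=(t>0)&(im[...,0]<110);n,l,st,ce=cv2.connectedComponentsWithStats(d.astype(np.uint8))
for i in range(1,n):
  if st[i,4]>10:
    ys,xs=np.nonzero(l==i);P=np.array([ray(w,x,y,.098)[:2] for x,y in zip(xs,ys)]).astype(np.float32)*1e3;print('slot',st[i],ce[i],cv2.minAreaRect(P))
for dx in(-.006,0,.006):print('tip',dx,proj(w,p+R@[dx,0,.0357]))
# mill edges (left side face edge at right of lock etc.)
print('tub/mill yaw: edge top corners', [ray(w,*q,.07).round(4).tolist() for q in [(160+185/2,100+0),(160+203/2,100+293/2),(160+500/2,100+297/2)]])
for y in range(226,250,2):print(y,[int(im[y,x].sum()) for x in range(300,328,2)])
```

```text
brass 1100 ((311.0, 182.0), 20.61562728881836) [ 0.57389993 -0.12107445  0.098     ]
ell ((311.1908264160156, 181.8460235595703), (40.15452575683594, 40.94143295288086), 97.28506469726562) [ 0.57375266 -0.12091441  0.098     ]
slot [303 163  23   6  32] [316.28125 164.5625 ] ((557.5508422851562, -118.82748413085938), (19.434795379638672, 3.7884058952331543), 77.6976089477539)
slot [297 165   5   4  13] [299.53846154 167.        ] ((560.566650390625, -132.0476531982422), (2.6412129402160645, 3.4763877391815186), 2.7348568439483643)
slot [307 175   9  16 126] [310.6031746  182.42857143] ((574.4002075195312, -121.05931091308594), (13.603824615478516, 7.0384840965271), 2.7239022254943848)
slot [321 192   9   8  18] [324.61111111 195.77777778] ((585.6126098632812, -108.2105941772461), (2.345991373062134, 9.556867599487305), 44.145992279052734)
tip -0.006 [313.45261986 249.83664801]
tip 0 [313.45193169 239.84549341]
tip 0.006 [313.45122995 229.65725864]
tub/mill yaw: edge top corners [[0.5089, -0.1761, 0.07], [0.6519, -0.1678, 0.07], [0.6471, -0.0168, 0.07]]
226 [250, 253, 247, 247, 245, 2
[... 157 characters left out ...]
, 249, 249, 243, 248, 248, 242, 241]
232 [247, 243, 250, 245, 252, 242, 216, 221, 238, 247, 247, 241, 249, 251]
234 [252, 248, 251, 251, 227, 200, 196, 197, 202, 231, 244, 245, 241, 247]
236 [246, 247, 250, 247, 222, 192, 191, 198, 194, 228, 250, 243, 243, 248]
238 [250, 254, 244, 252, 228, 191, 196, 199, 199, 227, 249, 241, 245, 249]
240 [251, 251, 248, 249, 230, 190, 191, 189, 197, 227, 245, 241, 244, 242]
242 [249, 231, 225, 221, 210, 188, 187, 190, 188, 205, 217, 227, 227, 238]
244 [206, 178, 185, 187, 186, 185, 187, 186, 189, 189, 188, 192, 191, 226]
246 [200, 170, 133, 117, 104, 107, 117, 100, 116, 123, 114, 144, 187, 216]
248 [181, 82, 82, 83, 83, 90, 93, 87, 74, 87, 79, 85, 100, 211]
```

```bash
python3 -m handwheel '[[0.01,-0.004,-0.2,0,0,0,-1],[0.019,-0.008,-0.4,0,0,0,-1],[0.019,-0.008,-0.6,0,0,0,-1],[0.019,-0.008,-0.75,0,0,0,-1],[0.019,-0.008,-0.77,0,0,0,-1]]'; python3 -m handwheel '[[0,0,-0.03,0,0,0,-1],[0,0,-0.06,0,0,0,-1],[0,0,-0.09,0,0,0,-1],[0,0,-0.1,0,0,0,-1],[0,0,-0.1,0,0,0,-1]]'
```

```text
clock: 26.8
tcp_pos: [0.5732, -0.1204, 0.1415]
tcp_rot: [[-0.999, -0.049, 0.001], [-0.049, 0.999, 0.005], [-0.002, 0.005, -1.0]]
wrist_force: [0.5, 0.5, -0.1]
gripper_width: 0.129
grip_force: 58.8
clock: 27.42
tcp_pos: [0.5741, -0.1211, 0.1281]
tcp_rot: [[-0.999, -0.049, 0.004], [-0.049, 0.999, 0.004], [-0.004, 0.004, -1.0]]
wrist_force: [-0.4, 0.7, -0.4]
gripper_width: 0.13
grip_force: 58.8
```

The tip is about 5.6 mm into the slot with no force. I push on with a slight rock.

```bash
python3 -m handwheel '[[0,0,-0.02,0,0,0.03,-1],[0,0,-0.035,0,0,-0.03,-1],[0,0,-0.05,0,0,0.03,-1],[0,0,-0.06,0,0,-0.03,-1],[0,0,-0.07,0,0,0,-1]]';  python3 -m handwheel '[[0,0,-0.02,0,0,0.03,-1],[0,0,-0.035,0,0,-0.03,-1],[0,0,-0.05,0,0,0.03,-1],[0,0,-0.055,0,0,-0.03,-1],[0,0,-0.055,0,0,0,-1]]'
```

```text
clock: 28.05
tcp_pos: [0.5747, -0.1214, 0.1187]
tcp_rot: [[-0.999, -0.048, 0.005], [-0.048, 0.999, 0.003], [-0.006, 0.003, -1.0]]
wrist_force: [-0.6, 1.1, 6.0]
gripper_width: 0.127
grip_force: 59.6
clock: 28.68
tcp_pos: [0.5744, -0.1212, 0.1099]
tcp_rot: [[-0.999, -0.048, 0.005], [-0.048, 0.999, 0.004], [-0.005, 0.003, -1.0]]
wrist_force: [-0.1, 0.9, 0.4]
gripper_width: 0.131
grip_force: 58.8
```

```bash
python3 -m handwheel '[[0,0,-0.005,0,0,0.02,-1],[0,0,-0.01,0,0,-0.02,-1],[0,0,-0.014,0,0,0,-1],[0,0,-0.014,0,0,0,-1],[0,0,-0.014,0,0,0,-1]]'
python3 - <<'E'
from h import *
a=cap('scene');w=cap('wrist')
A=cv2.resize(a['img'][140:230,290:410],(640,480));
cv2.imwrite('pics/k1.png',np.hstack([A,cv2.resize(w['img'][150:400,240:400],(160,480))])[:,:,::-1])
E
```

```text
clock: 29.3
tcp_pos: [0.5746, -0.1213, 0.1095]
tcp_rot: [[-0.999, -0.049, 0.006], [-0.049, 0.999, 0.003], [-0.006, 0.003, -1.0]]
wrist_force: [-5.9, 2.3, 14.6]
gripper_width: 0.135
grip_force: 61.0
```

View pics/k1.png

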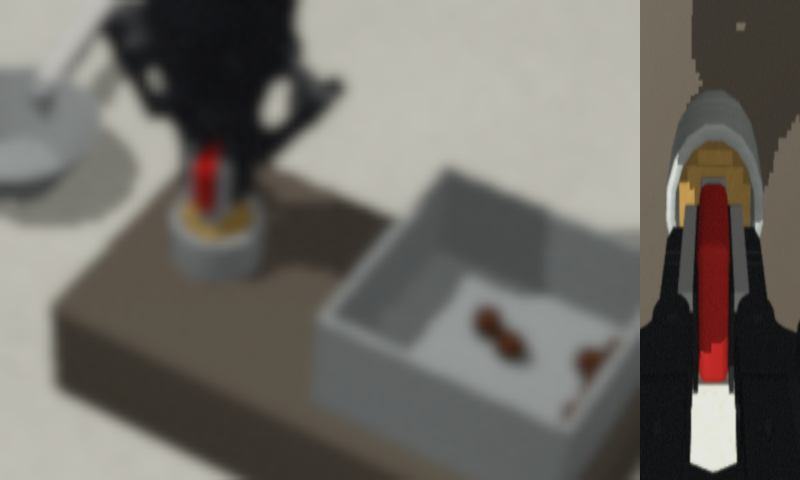

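Home: 14.6 N against the shoulder, at exactly the predicted height. I turn clockwise.

```bash
python3 -m handwheel '[[0,0,0,0,0,-0.08,-1],[0,0,0,0,0,-0.18,-1],[0,0,0,0,0,-0.28,-1],[0,0,0,0,0,-0.38,-1],[0,0,0,0,0,-0.48,-1]]';python3 -m handwheel '[[0,0,0,0,0,-0.1,-1],[0,0,0,0,0,-0.2,-1],[0,0,0,0,0,-0.3,-1],[0,0,0,0,0,-0.4,-1],[0,0,0,0,0,-0.48,-1]]'; python3 -c "
from plant import sense
s=sense();print(s['torque'],s['q'])"
```

```text
clock: 30.02
tcp_pos: [0.5745, -0.1215, 0.1096]
tcp_rot: [[-0.758, 0.652, 0.007], [0.652, 0.758, -0.001], [-0.006, 0.003, -1.0]]
wrist_force: [-6.6, 2.6, 15.2]
gripper_width: 0.125
grip_force: 61.0
clock: 30.65
tcp_pos: [0.5744, -0.1213, 0.1095]
tcp_rot: [[-0.107, 0.994, 0.005], [0.994, 0.107, -0.005], [-0.005, 0.005, -1.0]]
wrist_force: [-7.5, 2.0, 15.9]
gripper_width: 0.132
grip_force: 61.0
[0.55773459 1.6376773  0.18066411] [-24.61190972   3.9872781   -9.17505617  76.46077794  -0.12490632
  59.22995299]
```

```bash
python3 -m handwheel '[[0,0,0,0,0,-0.02,-1],[0,0,0,0,0,-0.04,-1],[0,0,0,0,0,-0.05,-1],[0,0,0,0,0,-0.05,-1],[0,0,0,0,0,-0.05,-1]]'
python3 - <<'E'
from h import *
print(sense()['torque'])
w=cap('wrist');t=cap('top')
A=cv2.resize(w['img'][130:400,200:430],(511,600));B=cv2.resize(t['img'][200:300,240:420],(288,160));o=np.zeros((600,800,3),np.uint8);o[:,:511]=A;o[:160,511:799]=B
cv2.imwrite('pics/f1.png',o[:,:,::-1])
E
```

```text
clock: 31.28
tcp_pos: [0.5743, -0.1213, 0.1095]
tcp_rot: [[-0.033, 0.999, 0.005], [0.999, 0.033, -0.005], [-0.005, 0.005, -1.0]]
wrist_force: [-7.8, 2.9, 15.3]
gripper_width: 0.13
grip_force: 61.0
[0.53565851 1.66279989 0.1859048 ]
```

View pics/f1.png

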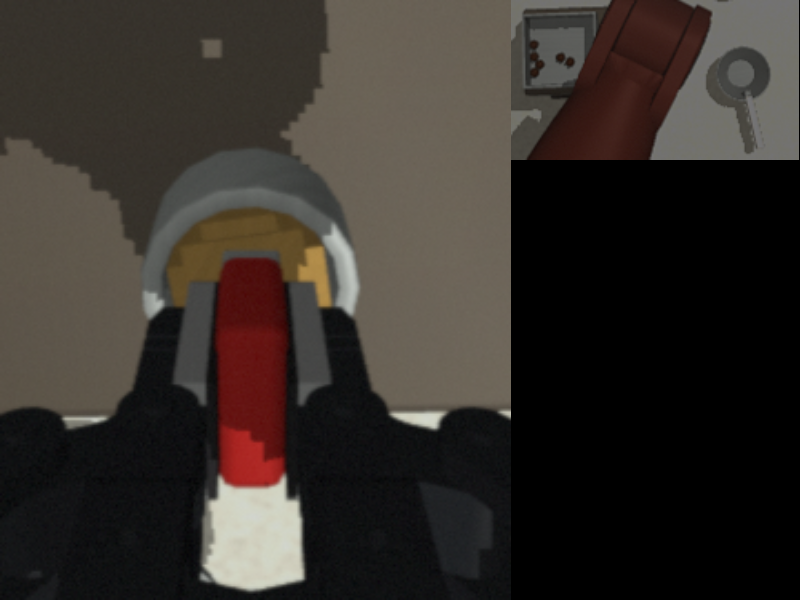

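The key sits square in the pads and flush on the plug, with the collar at (250,270). The tool has turned 91° and the moment is 0.186 Nm, which is the spring at its stop. The cup is upright and the nuts are in the hopper, so I hand in.

```bash
python3 -c "
from plant import job
print(job.job_done())"
```

```text
the job is handed in; nothing more can be done
None
```

I handed the job in at 31 s on the robot's clock: six nuts in the hopper, the empty cup upright on the counter and released, and the key gripped, fully home and held turned about 91° at its stop; no verdict came back.

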